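# Blank reading with the odour probe

### The arm

A 6-joint arm with a two-finger parallel gripper is mounted at the origin on the work surface. World frame = base frame: x ahead of the robot, y to its left, z up, the work surface at z = 0. Lengths are in m, angles in rad, forces in N, time in s.
With the tool pointing down it reaches from about 0.35 to 0.95 m from the base axis. Payload 17.4 kg.
Tool frame: the origin (TCP) lies between the finger pads; the fingertips stand 8 mm ahead of it and the grasp point (between the pads) lies 11 mm behind it; z points along the fingers, y is the line along which they close (so a half turn about z gives the same grasp; the last joint's range is limited). The gripper opens to 93 mm and grips with 3 to 60 N. Pads are 15 mm wide; open, the fingers measure 128 mm over their backs; the gripper's body (75 mm by 188 mm) begins 65 mm behind the grasp point.
Start: joints at [1.062, 0.116, 1.442, -0, 1.584, -0.038], TCP at [0.306, 0.602, 0.227] pointing down, gripper open.
Joint ranges: [-2.83, 2.83], [-0.83, 2.19], [0.07, 2.5], [-1.14, 4.28], [0.01, 3], [-2.97, 2.97]. Speed limits (rad/s): [1.89, 1.89, 2.22, 3.14, 3.14, 3.14].

### API

Orientations are given as a unit quaternion [x, y, z, w].
In Python, from rig import * gives the robot as it stands.
- The arm moves only by the shell command python3 -m inch 'ROWS' [FORCE]. ROWS is JSON, a list of rows, each an object of numbers: "fingers": the closure, from -1 (fully open) to 1 (shut); "x", "y", "z": the shift along the world's x, y, z in m; "roll": the turn about the world's z in rad. In form: [{"fingers": .., "x": .., "y": .., "z": .., "roll": ..}, ...]. A call has 1 to 5 rows; each row is the pose to reach, as a shift and turn from the pose commanded when the call began; what a row does not reach only later rows make up. A row lasts 1/8 s, in which the tool goes at most 62.5 mm and 10.7 degrees, less where a joint would pass 70% of its speed; a pose out of reach is approached as far as the arm can. A call with a gripper value outside its range is refused whole. The fingers move at their own pace and stop on an object; FORCE is the grip in N (left out, the last holds). Time passes only in rows, so rows that repeat a pose let the fingers close. It gives the time, the measured TCP pose, the force, the opening and the grip force at its end, in the units of the state.
- sense(): the state, without advancing time (a new reading comes with each control period).
- snapshot(name): name is "side" or "top"; returns the picture (420x560x3 uint8, red, green, blue); there is no depth.
- camera_params(name): a dict with "fx", "fy", "cx", "cy" (pixels), "D" ([k1, k2, p1, p2, k3] as OpenCV has them; the pictures are not rectified), "T" (4x4, takes a point from camera to world coordinates). Camera axes: x right, y down, z forward; pixel columns grow to the right and rows downward; lengths in m; the calibration is good to about 2 mm. A picture is of the moment at which its call begins. camera_params takes no time and is no camera call.
- job_done(): hands the job in; it is judged then, once.
The state is a dict: "clock": time; "joint_positions": joint angles; "joint_velocities": joint speeds; "tau": joint torques, N m; "position": TCP position; "tcp_rot": TCP orientation; "ft_force": force on the tool from outside, world axes, zero at the start; "torque": the same for the moment, N m; "finger_gap": finger opening in m; "grasp_force": force on a finger pad.
Only numpy, scipy, OpenCV 4.12 (cv2) and the standard library are available. Lean on these libraries where they do the work, as an engineer would, in place of code of your own. Each camera call takes 0.05 s, during which the arm holds its last target. There are 200 camera calls.

### The job

Take a blank reading at the odour test station: lift the T-handled probe off its rest, dip its tip upright about halfway down into the empty steel cup that has the hinged lid, and keep it there for a good second without touching the station or its cup. Then hang the probe back on its rest, handle lying level in both forks, let it go, and only then swing the cup's lid fully shut. Leave the other things on the bench where they are.

Things in the scene. Friction and masses are not known exactly. Their poses are not given: they have to be found in the camera images.
- probe: the loose T-shaped hand probe, about 130 g: a black bar handle 140 x 26 x 26 mm, and a thin steel stem (10 mm thick) going straight down from the handle's middle to a dark blunt tip 18 mm thick. It starts hanging in the rest. Origin: centre of the handle; x along the handle, z up (the stem points to -z); the tip's end is 113 mm below the origin
- probe_tip (a point): lower end of the probe's tip, on the stem's axis; same axes as the probe
- rest: fixed rest: dark base plate 170 x 110 x 12 mm, two aluminium forks (54 mm wide, 12 thick) at x = -52 and +52 mm, 92 mm clear between them for the stem. Each fork has a flat seat 127 mm above the bench, 34 mm wide between outward-leaning cheeks that rise 19 mm above the seat. Origin: centre of the underside; x runs from fork to fork, z up
- rest_seat (a point): where the centre of the probe's handle lies when it hangs home, 140 mm above the bench; axes as the rest
- station: fixed test station: flat white housing 170 mm (y) by 160 mm (x, -95 to +65), 20 mm thick, carrying an upright steel cup (outer diameter 80 mm, wall 3, inside depth 56, rim 80 mm above the bench). Two 12 mm posts at y = +62 mm hold the lid hinge. Origin: on the bench under the cup axis; y points from the cup to the hinge, z up
- cup_rim (a point): centre of the cup's mouth, at rim height; axes as the station
- lid (a joint): hinge angle of the cup's lid in rad: 0 = shut flat on the cup, 1.57 = standing upright, at most 1.9; starts open at 1.45 to 1.85. The hinge is stiff and stays where it is left; about 1.5 N at the free edge moves it
- lid_hinge (a point): point on the lid's hinge axis, 62 mm to the cup's +y side and 81 mm above the bench. The axis runs along the station's x. Axes turn with the lid: -y points from the hinge to the free edge, z out of its upper (outer) face. The lid is a white plate 90 mm wide (x), 105 mm long, 6 mm thick, from z = 0 to 6 mm
- lid_edge (a point): middle of the outer face of the grey bar (70 mm long, 12 x 12 mm) on the lid's free edge, 107 mm from the hinge axis; axes as the lid
- spare_cup: bystander: loose small steel cup without a lid, mouth 68 mm wide, 65 mm high; origin under its centre
- jar: bystander: closed glass jar with a white cap, 64 mm wide, 85 mm high; origin under its centre
- carton: bystander: brown card box 90 x 60 x 50 mm; origin under its centre
- mouse: bystander: black computer mouse about 85 x 62 x 34 mm; origin under it, under the hump
There are look-alikes about, which are no part of the job. What is shaped like the probe but yellow is not meant. What is shaped like the rest but orange is not meant.

How it is judged:
On the way, in this order (a step that is already met when the one before it is completed fails the run):
1. the probe's tip is held in the station's cup, upright, at least 20 mm below the rim, for 0.8 s (z of probe_tip in the frame of cup_rim below -0.02 m and horizontal distance between probe_tip and cup_rim below 0.03 m and angle between probe's own z axis and vertical below 0.3 rad and value of joint lid above 0.5 rad), for 0.8 s.
2. the probe hangs home in both forks of its rest and is let go, the lid still open (z of probe in the frame of rest_seat between -0.006 and 0.006 m and y of probe in the frame of rest_seat between -0.01 and 0.01 m and x of probe in the frame of rest_seat between -0.025 and 0.025 m and angle between the x axis of probe and the x axis of rest, either way round below 0.15 rad and angle between probe's own z axis and vertical below 0.12 rad and contact force between the fingers and probe below 0.05 N and value of joint lid above 0.5 rad), for 0.2 s.
3. the lid is shut (value of joint lid below 0.06 rad), for 0.2 s.
At the end, for the whole second after the job is handed in: The probe hangs at rest, released, in both forks of its rest: handle centre within 25 mm along the handle, 10 mm across and 6 mm in height of the rest's seat point, within 0.15 rad of the rest's direction (either way round) and 0.12 rad of level; and the station's lid is shut to within 0.06 rad (z of probe in the frame of rest_seat between -0.006 and 0.006 m and y of probe in the frame of rest_seat between -0.01 and 0.01 m and x of probe in the frame of rest_seat between -0.025 and 0.025 m and angle between the x axis of probe and the x axis of rest, either way round below 0.15 rad and angle between probe's own z axis and vertical below 0.12 rad and value of joint lid below 0.06 rad and linear speed of probe below 0.03 m/s); the robot touches nothing.
It fails at once if the probe touches the station, its cup or its lid (more than 1 N) (contact force between probe and station above 1 N).
It fails at once if the spare cup is moved by more than 30 mm or tipped (distance of spare_cup from where it was at the start of the episode above 0.03 m or angle between spare_cup's own z axis and vertical above 0.5 rad).
It fails at once if the jar is moved by more than 30 mm or tipped (distance of jar from where it was at the start of the episode above 0.03 m or angle between jar's own z axis and vertical above 0.5 rad).
It fails at once if the carton is moved by more than 30 mm or tipped (distance of carton from where it was at the start of the episode above 0.03 m or angle between carton's own z axis and vertical above 0.5 rad).
It fails at once if the mouse is moved by more than 30 mm or tipped (distance of mouse from where it was at the start of the episode above 0.03 m or angle between mouse's own z axis and vertical above 0.5 rad).
It also fails if it takes over 72 s, if anything falls off the work surface, if the arm or the gripper's body presses on something with over 40 N, if the wrist force passes 120 N, or if a joint passes its speed limit or range.

## Working session

There is one attempt and no reset: what is moved stays moved. The work goes in short steps, Python scripts to look and compute and a shell command to move; the robot and the scene stay as the last step left them, time stands still between calls to the robot, and variables do not carry over. Pictures are saved under pics/ and viewed, at most 12 in all, crops included, and the job is handed in when it is done.

```bash
mkdir -p pics; ls
python3 - <<'E'
from rig import *
import cv2
s=sense(); print(s)
for n in("side","top"):
    im=snapshot(n); cv2.imwrite(f"pics/{n}0.png",cv2.cvtColor(im,cv2.COLOR_RGB2BGR)); print(n,camera_params(n))
E
```

```text
pics
{'clock': 0.0, 'joint_positions': array([ 1.06220252e+00,  1.16501876e-01,  1.44230067e+00,  2.51224200e-05,
        1.58400701e+00, -3.78323904e-02]), 'joint_velocities': array([-1.57271944e-03,  4.17017788e-05, -4.20052988e-04, -1.48185710e-04,
       -6.87140705e-05, -7.78340390e-04]), 'tau': array([-7.02050911e-04, -7.21261883e+01, -6.22602224e+01,  7.79266446e-02,
        2.37833237e-02, -1.03767409e-04]), 'position': array([0.30607517, 0.60138199, 0.22587248]), 'tcp_rot': array([ 2.33213015e-01,  9.72425483e-01, -5.82495694e-04, -1.76271225e-04]), 'ft_force': array([ 0.77494897, -0.08355522, -0.44460772]), 'torque': array([-0.0252213 ,  0.01166511, -0.03041443]), 'grasp_force': 0.0, 'finger_gap': 0.09331284622044679}
side {'fx': 389.6302936662566, 'fy': 389.6302936662566, 'cx': 282.6555116769072, 'cy': 206.0796072815622, 'D': array([0.03077504, 0.        , 0.        , 0.        , 0.        ]), 'T': array([[ 0.72275678, -0.41586879,  0.55197445, -0.05835565],
       [-0.69094132, -0.45206297,  0.5641269 , -0.63701387],
       [ 0.01492444, -0.7891085 , -0.61407251,  0.77755452],
       [ 0.        ,  0.        ,  0.        ,  1.        ]])}
top {'fx': 480.08348518727985, 'fy': 480.08348518727985, 'cx': 278.81103863681284, 'cy': 202.4013151340287, 'D': array([-0.17214381,  0.        ,  0.        ,  0.        ,  0.        ]), 'T': array([[ 0.00840973, -0.9805202 ,  0.19623817,  0.29221872],
       [-0.99996214, -0.00780713,  0.00384409, -0.02325181],
       [-0.00223715, -0.19626307, -0.98054873,  1.31792473],
       [ 0.        ,  0.        ,  0.        ,  1.        ]])}
```

View pics/side0.png

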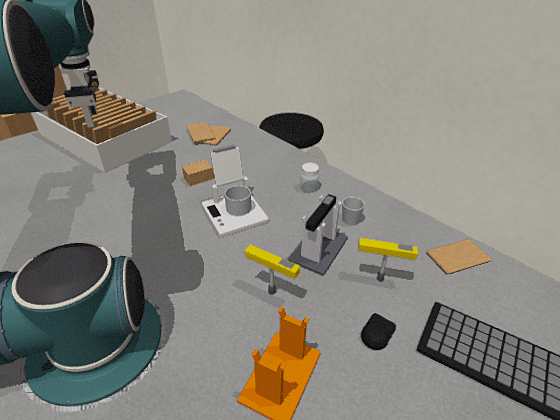

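View pics/top0.png

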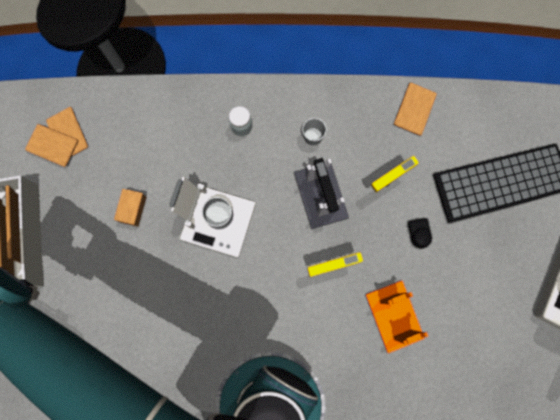

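The black-handled probe hangs in the dark rest at side (322,213) and top (325,188). These could be confused with it:
- Yellow probes at side (272,262) and (387,248), top (335,264) and (395,173).
- The orange rest at side (281,365), top (396,315).
- The spare cup at top (313,131).

The lidded cup is at top (217,210), side (238,200). I choose the black probe and will check it in one close crop from both views.

Run:
```python
import cv2,numpy as np
s=cv2.imread("pics/side0.png");t=cv2.imread("pics/top0.png")
def c(im,x,y,w,h,k,):
    o=cv2.resize(im[y:y+h,x:x+w],None,fx=k,fy=k,interpolation=cv2.INTER_CUBIC)
    for i in range(0,w,10):
        cv2.putText(o,str(x+i),(i*k,8),0,.3,(0,0,255),1); cv2.line(o,(i*k,10),(i*k,14),(0,0,255),1)
    for i in range(0,h,10):
        cv2.putText(o,str(y+i),(0,i*k+4),0,.3,(0,0,255),1)
    return o
a=c(t,165,150,100,120,4);b=c(t,290,150,70,120,4)
top=np.hstack([a,b])
cv2.imwrite("pics/c1.png",top)
a=c(s,195,140,80,100,5);b=c(s,280,180,80,100,5)
cv2.imwrite("pics/c2.png",np.hstack([a,b]))
```

```text
(no output)
```

View pics/c1.png

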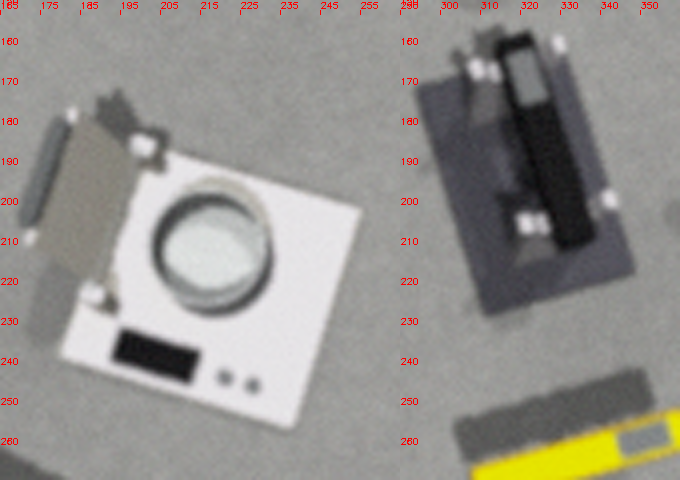

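View pics/c2.png

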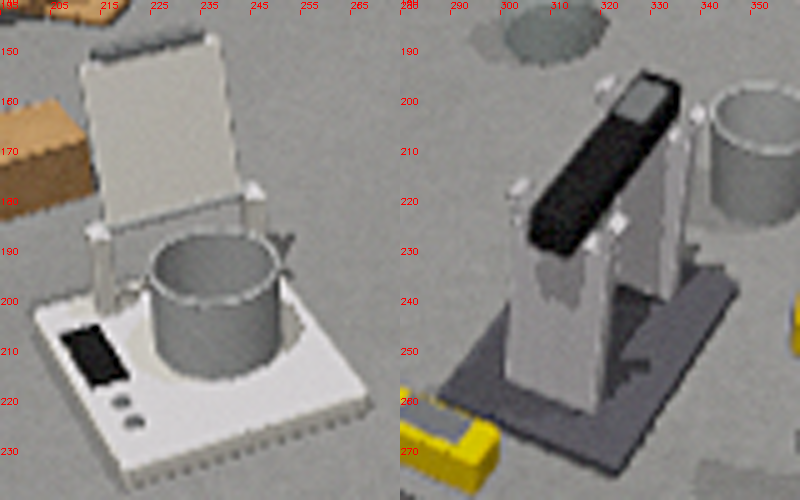

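```bash
cat > h.py <<'E'
from rig import *
import numpy as np, cv2
from scipy.optimize import least_squares
C={n:camera_params(n) for n in("side","top")}
def proj(n,P):
    c=C[n];Ti=np.linalg.inv(c["T"]);K=np.array([[c["fx"],0,c["cx"]],[0,c["fy"],c["cy"]],[0,0,1]])
    return cv2.projectPoints(np.array(P,float).reshape(-1,3),cv2.Rodrigues(Ti[:3,:3])[0],Ti[:3,3],K,c["D"])[0].reshape(-1,2)
def place(p,L):
    c,s=np.cos(p[2]),np.sin(p[2]);L=np.array(L,float)
    return L@np.array([[c,s,0],[-s,c,0],[0,0,1]])+[p[0],p[1],0]
def fit(obs,p0):
    f=lambda p:np.concatenate([(proj(n,place(p,[l]))[0]-uv) for n,l,uv in obs])
    r=least_squares(f,p0,loss='soft_l1');print(np.round(r.x,4));print(np.round(r.fun.reshape(-1,2),1).tolist());return r.x
E
python3 - <<'E'
from h import *
t,s="top","side"
# rest, x axis chosen away from robot (image up) 
R=[(t,[.085,.055,.012],[294.5,171.2]),(t,[-.085,.055,.012],[312,228.7]),(t,[-.085,-.055,.012],[348.7,217.5]),
(s,[-.085,.055,.012],[288,258.6]),(s,[-.085,-.055,.012],[323,274]),(s,[.085,-.055,.012],[347.6,237.4])]
r=fit(R,[.5,-.1,.3])
z=.153
H=[(t,[.07,.013,z],[314.5,160.5]),(t,[.07,-.013,z],[322.5,158.5]),
(s,[-.07,.013,z],[307.2,219]),(s,[-.07,-.013,z],[316.6,223]),(s,[.07,.013,z],[328,195]),(s,[.07,-.013,z],[336,197.6])]
h=fit(H,r)
S=[(t,[.065,-.085,.02],[255.5,202.5]),(t,[-.095,-.085,.02],[238.2,257]),(t,[-.095,.085,.02],[180,239]),(t,[0,0,.08],[218,213.2]),
(s,[-.095,.085,.02],[202,202.6]),(s,[-.095,-.085,.02],[220.6,233.6]),(s,[.065,-.085,.02],[269,220]),(s,[0,0,.08],[238.2,193.6])]
q=fit(S,[.4,.1,-.2])
def lid(a,P):
    P=np.array(P,float);y=P[:,1];zz=P[:,2]
    # opening: -y edge lifts up (+z), rotating about x by -a
    return place(q,np.c_[P[:,0],.062+y*np.cos(a)+zz*np.sin(a),.081-y*np.sin(a)+zz*np.cos(a)])
L=[[-.045,-.105,0],[.045,-.105,0]]
f=lambda a:np.r_[(proj(s,lid(a[0],L))-[[211.6,153],[237.6,148]]).ravel(),(proj(t,lid(a[0],[[0,-.101,0]]))-[[177,192.5]]).ravel()]
o=least_squares(f,[1.6]);print("lid",o.x,o.fun.round(1),lid(o.x[0],[[0,-.107,0],[0,-.107,6e-3]]).round(3))
for n in("side",):
  pass
E
```

```text
[ 0.5765 -0.138   0.283 ]
[[-0.0, 0.2], [-0.4, 0.4], [1.0, 0.8], [-0.8, -0.6], [0.7, -0.5], [1.1, -1.4]]
[ 0.5715 -0.1409  0.3339]
[[-0.9, 0.2], [0.8, -0.9], [-0.5, 3.5], [-0.3, 2.7], [-0.2, -1.7], [0.8, -1.7]]
[ 0.5136  0.1422 -0.2939]
[[1.5, 0.0], [0.7, 0.9], [0.2, 0.1], [-0.4, -1.4], [-0.6, -0.9], [-1.2, 0.2], [0.5, -1.6], [-0.1, -0.6]]
lid [1.88249269] [-1.1 -0.   0.9 -1.4 -0.   1.1] [[0.541 0.233 0.183]
 [0.543 0.238 0.181]]
```

The crop confirms the choice: the black-handled probe lies in the dark rest's two aluminium forks. The rest fits at (0.575, -0.139) with yaw 0.29. The station cup is at (0.514, 0.142) with yaw -0.29, and the lid is open at about 1.88 rad.

```bash
python3 -m inch '[{"fingers":-1,"x":0.02,"y":-0.05,"z":0.04,"roll":0.15},{"fingers":-1,"x":0.04,"y":-0.10,"z":0.07,"roll":0.3},{"fingers":-1,"x":0.06,"y":-0.155,"z":0.09,"roll":0.45},{"fingers":-1,"x":0.08,"y":-0.21,"z":0.10,"roll":0.6},{"fingers":-1,"x":0.10,"y":-0.265,"z":0.10,"roll":0.76}]' 20
python3 -m inch '[{"fingers":-1,"x":0.02,"y":-0.057,"z":0,"roll":0},{"fingers":-1,"x":0.04,"y":-0.115,"z":0,"roll":0},{"fingers":-1,"x":0.06,"y":-0.17,"z":0,"roll":0},{"fingers":-1,"x":0.08,"y":-0.225,"z":0,"roll":0},{"fingers":-1,"x":0.10,"y":-0.28,"z":0,"roll":0}]'
python3 -c "from rig import *;s=sense();print(s['joint_positions'],s['tcp_rot'])"
```

```text
clock: 0.72
position: [0.4065, 0.3348, 0.3275]
tcp_rot: [-0.147, 0.989, 0.0, 0.001]
ft_force: [0.5, -0.0, -0.1]
finger_gap: 0.0928
grasp_force: 0.0
clock: 1.35
position: [0.5064, 0.0546, 0.3265]
tcp_rot: [-0.144, 0.99, 0.0, 0.0]
ft_force: [0.4, 0.5, -0.6]
finger_gap: 0.0928
grasp_force: 0.0
[ 5.73550387e-02 -2.54586231e-01  1.63347717e+00  6.81222226e-05
  1.76265284e+00 -1.80259863e+00] [-1.44081935e-01  9.89565760e-01  3.11801154e-05  2.72566968e-05]
```

```bash
python3 -m inch '[{"fingers":-1,"x":0.02,"y":-0.055,"z":-0.01,"roll":0},{"fingers":-1,"x":0.04,"y":-0.11,"z":-0.03,"roll":0},{"fingers":-1,"x":0.06,"y":-0.16,"z":-0.06,"roll":0},{"fingers":-1,"x":0.068,"y":-0.193,"z":-0.09,"roll":0},{"fingers":-1,"x":0.068,"y":-0.193,"z":-0.11,"roll":0}]'
python3 - <<'E'
from h import *
s=sense();print(s['position'],s['tcp_rot'])
im=snapshot("side");b=snapshot("top")
a=cv2.resize(im[120:280,250:380],None,fx=3,fy=3.,interpolation=2);b=cv2.resize(b[120:240,270:370],None,fx=4,fy=4,interpolation=2)
cv2.imwrite("pics/d1.png",np.hstack([a,b])[:,:,::-1])
E
```

```text
clock: 1.98
position: [0.5739, -0.1383, 0.2142]
tcp_rot: [-0.143, 0.99, 0.0, -0.001]
ft_force: [0.3, 0.0, -0.3]
finger_gap: 0.0931
grasp_force: 0.0
[ 0.57387364 -0.13828018  0.21423747] [-1.42825833e-01  9.89747039e-01  4.25947126e-04 -1.18228388e-03]
```

View pics/d1.png

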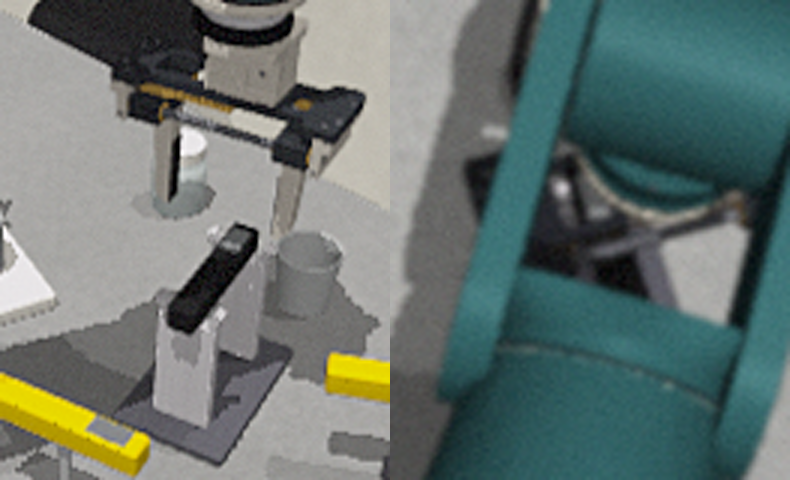

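```bash
python3 -m inch '[{"fingers":-1,"x":0.001,"y":0,"z":-0.04,"roll":0},{"fingers":-1,"x":0.001,"y":0,"z":-0.075,"roll":0},{"fingers":-1,"x":0.001,"y":0,"z":-0.085,"roll":0},{"fingers":0,"x":0.001,"y":0,"z":-0.085,"roll":0},{"fingers":1,"x":0.001,"y":0,"z":-0.085,"roll":0}]' 20
python3 -m inch '[{"fingers":1,"x":0,"y":0,"z":0,"roll":0},{"fingers":1,"x":0,"y":0,"z":0,"roll":0},{"fingers":1,"x":0,"y":0,"z":0,"roll":0},{"fingers":1,"x":0,"y":0,"z":0,"roll":0}]'
```

```text
clock: 2.7
position: [0.5759, -0.1364, 0.1337]
tcp_rot: [-0.144, 0.99, -0.0, 0.001]
ft_force: [-0.9, -0.1, -0.1]
finger_gap: 0.0777
grasp_force: 0.0
clock: 3.2
position: [0.5752, -0.1365, 0.1317]
tcp_rot: [-0.144, 0.99, 0.0, -0.0]
ft_force: [0.4, 0.3, 0.3]
finger_gap: 0.0375
grasp_force: 0.0
```

```bash
python3 -m inch '[{"fingers":1,"x":0,"y":0,"z":0,"roll":0},{"fingers":1,"x":0,"y":0,"z":0,"roll":0},{"fingers":1,"x":0,"y":0,"z":0,"roll":0},{"fingers":1,"x":0,"y":0,"z":0,"roll":0}]'
python3 -c "from rig import *;s=sense();print(s['position'],s['torque'])"
```

```text
clock: 3.7
position: [0.5752, -0.1364, 0.1316]
tcp_rot: [-0.144, 0.99, 0.0, -0.0]
ft_force: [-0.0, -0.6, 0.0]
finger_gap: 0.0258
grasp_force: 20.0
[ 0.57516594 -0.13644128  0.13162431] [0.02438848 0.02431204 0.02285583]
```

```bash
python3 -m inch '[{"fingers":1,"x":0,"y":0,"z":0.03,"roll":0},{"fingers":1,"x":0,"y":0,"z":0.07,"roll":0},{"fingers":1,"x":0,"y":0,"z":0.11,"roll":0},{"fingers":1,"x":0,"y":0,"z":0.14,"roll":0},{"fingers":1,"x":0,"y":0,"z":0.14,"roll":0}]'
python3 -m inch '[{"fingers":1,"x":-0.01,"y":0.05,"z":0,"roll":-0.11},{"fingers":1,"x":-0.02,"y":0.10,"z":0,"roll":-0.23},{"fingers":1,"x":-0.03,"y":0.15,"z":0,"roll":-0.35},{"fingers":1,"x":-0.04,"y":0.18,"z":0,"roll":-0.47},{"fingers":1,"x":-0.05,"y":0.20,"z":0,"roll":-0.58}]'
python3 -m inch '[{"fingers":1,"x":0,"y":0,"z":0,"roll":0},{"fingers":1,"x":0,"y":0,"z":0,"roll":0}]'
python3 - <<'E'
from h import *
s=sense();print(s['position'],s['tcp_rot'],s['ft_force'])
im=snapshot("side");cv2.imwrite("pics/s_lift.png",im[:,:,::-1])
p=s['position'];R=cv2.Rodrigues
for L in([0,0,.011-.0026],[0,0,.011-.0026-.113]):  # probe centre, tip
    print(proj("side",p+np.array(L)))
a=cv2.resize(im[70:240,200:360],None,fx=3.5,fy=3.5,interpolation=2);cv2.imwrite("pics/d2.png",a[:,:,::-1])
E
```

```text
clock: 4.32
position: [0.5757, -0.1366, 0.2738]
tcp_rot: [-0.144, 0.99, -0.001, 0.002]
ft_force: [0.0, -1.9, -1.5]
finger_gap: 0.026
grasp_force: 20.0
clock: 4.95
position: [0.5244, 0.0649, 0.2698]
tcp_rot: [0.146, 0.989, -0.0, -0.001]
ft_force: [-0.4, 0.5, -0.7]
finger_gap: 0.0255
grasp_force: 20.0
clock: 5.2
position: [0.5252, 0.0631, 0.2707]
tcp_rot: [0.144, 0.99, -0.0, -0.0]
ft_force: [0.4, -0.3, -0.7]
finger_gap: 0.0257
grasp_force: 20.0
[0.52523559 0.06307548 0.27072388] [ 1.43891323e-01  9.89593362e-01 -2.32570011e-04 -4.59889132e-04] [ 0.35026424 -0.25949863 -0.70553865]
[[256.21496646 142.8547545 ]]
[[257.30921462 178.71943518]]
```

View pics/d2.png

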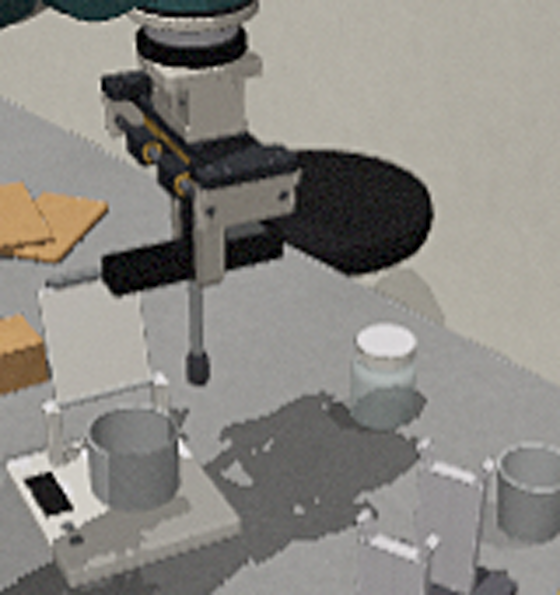

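```bash
python3 -m inch '[{"fingers":1,"x":-0.006,"y":0.04,"z":0,"roll":0},{"fingers":1,"x":-0.012,"y":0.079,"z":0,"roll":0},{"fingers":1,"x":-0.012,"y":0.079,"z":0,"roll":0},{"fingers":1,"x":-0.012,"y":0.079,"z":0,"roll":0}]'
python3 - <<'E'
from h import *
s=sense();print(s['position'])
p=s['position']
print(proj("side",p+np.array([0,0,.0084-.113])), proj("side",[.5136,.1422,.08]))
im=snapshot("side")
a=cv2.resize(im[80:240,190:320],None,fx=3.5,fy=3.5,interpolation=2)
t=snapshot("top");b=cv2.resize(t[150:270,160:270],None,fx=3.5,fy=3.5,interpolation=2);b=np.vstack([b,np.zeros((140,b.shape[1],3),np.uint8)])
cv2.imwrite("pics/d3.png",np.hstack([a,b])[:,:,::-1])
E
```

```text
clock: 5.75
position: [0.5135, 0.1418, 0.2713]
tcp_rot: [0.145, 0.989, -0.0, -0.0]
ft_force: [-0.5, -0.7, -1.2]
finger_gap: 0.0254
grasp_force: 20.0
[0.51350054 0.14183685 0.27132279]
[[236.44284667 168.85437739]] [[238.05913887 193.01652342]]
```

View pics/d3.png

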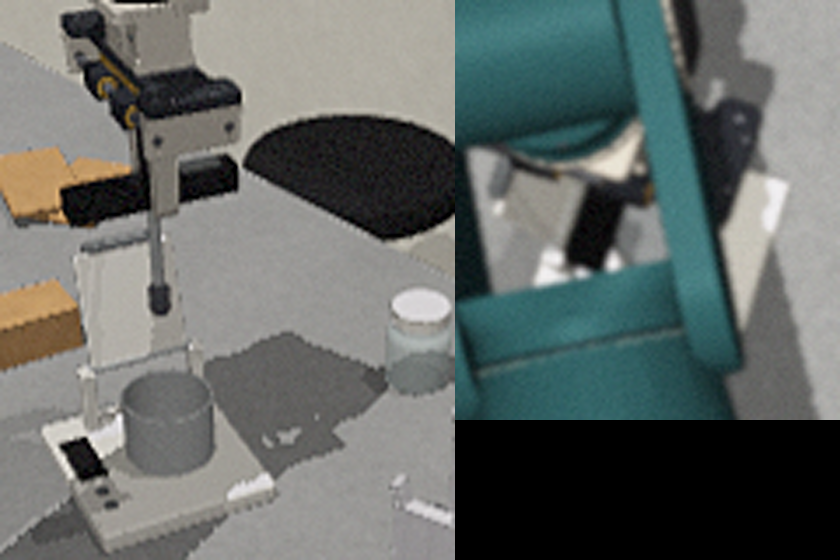

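The tip sits over the cup axis, at about pixel (236,169) with the rim centre at (238,193), as predicted. Lowering it now.

```bash
python3 -m inch '[{"fingers":1,"x":0,"y":0,"z":-0.03,"roll":0},{"fingers":1,"x":0,"y":0,"z":-0.06,"roll":0},{"fingers":1,"x":0,"y":0,"z":-0.09,"roll":0},{"fingers":1,"x":0,"y":0,"z":-0.115,"roll":0},{"fingers":1,"x":0,"y":0,"z":-0.115,"roll":0}]'
python3 -m inch '[{"fingers":1,"x":0,"y":0,"z":0,"roll":0},{"fingers":1,"x":0,"y":0,"z":0,"roll":0},{"fingers":1,"x":0,"y":0,"z":0,"roll":0},{"fingers":1,"x":0,"y":0,"z":0,"roll":0},{"fingers":1,"x":0,"y":0,"z":0,"roll":0}]'
python3 -m inch '[{"fingers":1,"x":0,"y":0,"z":0,"roll":0},{"fingers":1,"x":0,"y":0,"z":0,"roll":0},{"fingers":1,"x":0,"y":0,"z":0,"roll":0},{"fingers":1,"x":0,"y":0,"z":0,"roll":0},{"fingers":1,"x":0,"y":0,"z":0,"roll":0}]'
python3 -m inch '[{"fingers":1,"x":0,"y":0,"z":0.03,"roll":0},{"fingers":1,"x":0,"y":0,"z":0.06,"roll":0},{"fingers":1,"x":0,"y":0,"z":0.09,"roll":0},{"fingers":1,"x":0,"y":0,"z":0.12,"roll":0},{"fingers":1,"x":0,"y":0,"z":0.12,"roll":0}]'
```

```text
clock: 6.48
position: [0.5126, 0.1416, 0.1551]
tcp_rot: [0.145, 0.989, -0.001, -0.001]
ft_force: [0.7, -0.4, -0.9]
finger_gap: 0.0259
grasp_force: 20.0
clock: 7.1
position: [0.5132, 0.1426, 0.1568]
tcp_rot: [0.145, 0.989, 0.0, 0.0]
ft_force: [-0.0, -0.4, -1.6]
finger_gap: 0.026
grasp_force: 20.0
clock: 7.72
position: [0.5132, 0.1426, 0.1567]
tcp_rot: [0.145, 0.989, 0.0, 0.0]
ft_force: [-0.2, -0.1, -0.5]
finger_gap: 0.026
grasp_force: 20.0
clock: 8.35
position: [0.5138, 0.1427, 0.2788]
tcp_rot: [0.145, 0.989, 0.001, 0.002]
ft_force: [0.4, 0.3, -1.7]
finger_gap: 0.0257
grasp_force: 20.0
```

```bash
python3 -m inch '[{"fingers":1,"x":0.012,"y":-0.055,"z":0,"roll":0.12},{"fingers":1,"x":0.024,"y":-0.11,"z":0,"roll":0.24},{"fingers":1,"x":0.036,"y":-0.165,"z":0,"roll":0.36},{"fingers":1,"x":0.05,"y":-0.22,"z":0,"roll":0.48},{"fingers":1,"x":0.062,"y":-0.279,"z":0,"roll":0.58}]'
python3 -m inch '[{"fingers":1,"x":0,"y":0,"z":0,"roll":0},{"fingers":1,"x":0,"y":0,"z":0,"roll":0},{"fingers":1,"x":0,"y":0,"z":0,"roll":0}]'
python3 -c "from rig import *;s=sense();print(s['position'],s['tcp_rot'])"
```

```text
clock: 8.98
position: [0.5751, -0.1382, 0.275]
tcp_rot: [-0.146, 0.989, 0.0, -0.001]
ft_force: [0.4, 0.5, -0.9]
finger_gap: 0.0257
grasp_force: 20.0
clock: 9.35
position: [0.575, -0.1354, 0.2763]
tcp_rot: [-0.144, 0.99, 0.0, -0.0]
ft_force: [-0.1, 0.2, -1.5]
finger_gap: 0.0262
grasp_force: 20.0
[ 0.57503673 -0.13535728  0.27629059] [-1.44460041e-01  9.89510618e-01  1.30184486e-04 -1.30228448e-04]
```

```bash
python3 -m inch '[{"fingers":1,"x":0,"y":-0.001,"z":-0.04,"roll":0},{"fingers":1,"x":0,"y":-0.001,"z":-0.08,"roll":0},{"fingers":1,"x":0,"y":-0.001,"z":-0.11,"roll":0},{"fingers":1,"x":0,"y":-0.001,"z":-0.125,"roll":0},{"fingers":1,"x":0,"y":-0.001,"z":-0.125,"roll":0}]'
python3 -m inch '[{"fingers":1,"x":0,"y":0,"z":-0.007,"roll":0},{"fingers":1,"x":0,"y":0,"z":-0.013,"roll":0},{"fingers":1,"x":0,"y":0,"z":-0.019,"roll":0},{"fingers":1,"x":0,"y":0,"z":-0.019,"roll":0},{"fingers":1,"x":0,"y":0,"z":-0.019,"roll":0}]'
```

```text
clock: 9.98
position: [0.575, -0.1368, 0.1514]
tcp_rot: [-0.144, 0.99, 0.0, -0.0]
ft_force: [-0.2, -0.7, -0.7]
finger_gap: 0.0257
grasp_force: 20.0
clock: 10.6
position: [0.5753, -0.1375, 0.1328]
tcp_rot: [-0.144, 0.99, -0.0, 0.0]
ft_force: [-0.0, -0.5, -0.7]
finger_gap: 0.0258
grasp_force: 20.0
```

```bash
python3 -m inch '[{"fingers":1,"x":0,"y":0.001,"z":-0.001,"roll":0},{"fingers":0.5,"x":0,"y":0.001,"z":-0.001,"roll":0},{"fingers":-1,"x":0,"y":0.001,"z":-0.001,"roll":0},{"fingers":-1,"x":0,"y":0.001,"z":-0.001,"roll":0},{"fingers":-1,"x":0,"y":0.001,"z":-0.001,"roll":0}]'
python3 -m inch '[{"fingers":-1,"x":0,"y":0,"z":0,"roll":0},{"fingers":-1,"x":0,"y":0,"z":0,"roll":0},{"fingers":-1,"x":0,"y":0,"z":0,"roll":0}]'
python3 -m inch '[{"fingers":-1,"x":0,"y":0,"z":0.04,"roll":0},{"fingers":-1,"x":0,"y":0,"z":0.08,"roll":0},{"fingers":-1,"x":0,"y":0,"z":0.12,"roll":0},{"fingers":-1,"x":-0.01,"y":0.05,"z":0.16,"roll":0},{"fingers":1,"x":-0.02,"y":0.10,"z":0.20,"roll":-0.1}]'
python3 - <<'E'
from h import *
im=snapshot("side")
a=cv2.resize(im[120:290,190:380],None,fx=4,fy=4.,interpolation=2)[:600]
cv2.imwrite("pics/d4.png",a[:,:,::-1]);print(sense()['joint_positions'])
E
```

```text
clock: 11.22
position: [0.5752, -0.1365, 0.1318]
tcp_rot: [-0.144, 0.99, -0.0, 0.0]
ft_force: [0.2, 0.4, -0.0]
finger_gap: 0.0511
grasp_force: 0.0
clock: 11.6
position: [0.5752, -0.1365, 0.1316]
tcp_rot: [-0.144, 0.99, -0.0, 0.0]
ft_force: [0.3, -0.1, -0.2]
finger_gap: 0.0812
grasp_force: 0.0
clock: 12.22
position: [0.5554, -0.0392, 0.33]
tcp_rot: [-0.093, 0.996, 0.0, -0.0]
ft_force: [1.2, -0.1, 0.3]
finger_gap: 0.0869
grasp_force: 0.0
[-1.09501295e-01 -1.54410090e-01  1.53293045e+00  1.76556013e-03
  1.75688613e+00 -1.86146979e+00]
```

View pics/d4.png

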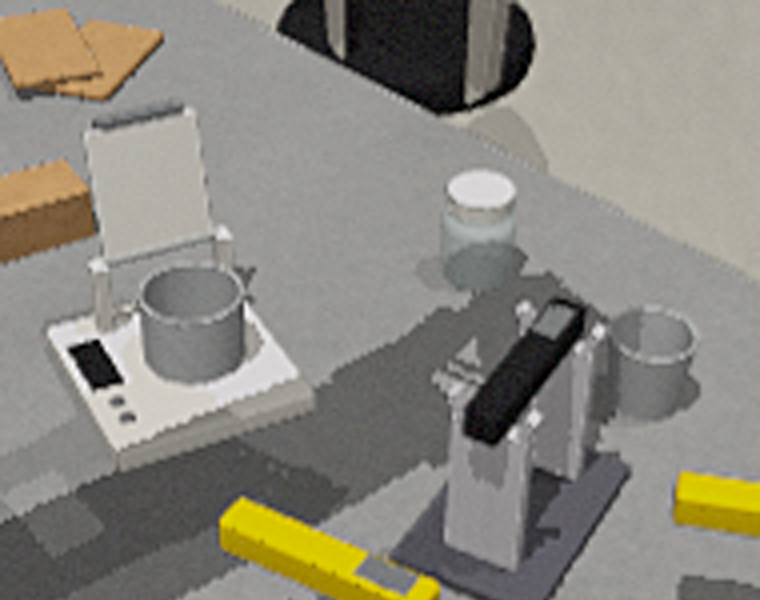

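The probe lies level in both forks (handle from crop (485,425) to (570,310)), released. The lid is still open. Next I go over and behind the lid with closed fingers.

```bash
python3 -m inch '[{"fingers":1,"x":0,"y":0.055,"z":0,"roll":0.18},{"fingers":1,"x":0,"y":0.11,"z":0,"roll":0.36},{"fingers":1,"x":0,"y":0.165,"z":0,"roll":0.54},{"fingers":1,"x":0,"y":0.22,"z":0,"roll":0.72},{"fingers":1,"x":0,"y":0.275,"z":0,"roll":0.9}]'
python3 -m inch '[{"fingers":1,"x":0.003,"y":0.053,"z":0,"roll":0.19},{"fingers":1,"x":0.003,"y":0.053,"z":0,"roll":0.19},{"fingers":1,"x":0.003,"y":0.053,"z":-0.04,"roll":0.19},{"fingers":1,"x":0.003,"y":0.053,"z":-0.08,"roll":0.19},{"fingers":1,"x":0.003,"y":0.053,"z":-0.08,"roll":0.19}]'
python3 - <<'E'
from h import *
s=sense();p=s['position'];print(p,s['tcp_rot'],s['finger_gap'])
for a in(2.1,1.88,1.6,1.35,1.1,.85,.6,.35,.15,.03):
    y=.062-.085*np.cos(a)+.006*np.sin(a)+.008;z=.089+.085*np.sin(a)+.006*np.cos(a)
    w=place([.5136,.1422,-.294],[[0,y,z]])[0];print(a,(w-p).round(3),w.round(3))
im=snapshot("side");cv2.imwrite("pics/d5.png",cv2.resize(im[80:240,170:320],None,fx=3.5,fy=3.5,interpolation=2)[:,:,::-1])
E
```

```text
clock: 12.9
position: [0.5556, 0.2368, 0.3289]
tcp_rot: [-0.521, 0.854, -0.0, 0.0]
ft_force: [0.4, -1.0, -0.8]
finger_gap: 0.0337
grasp_force: 0.0
clock: 13.52
position: [0.5582, 0.2869, 0.2461]
tcp_rot: [-0.596, 0.803, 0.0, -0.002]
ft_force: [0.5, 0.3, 0.3]
finger_gap: 0.0004
grasp_force: 0.0
[0.55816344 0.28687613 0.24609244] [-5.96221640e-01  8.02816589e-01  3.90363961e-04 -2.26458845e-03] 0.00040929513868777676
2.1 [-0.01  -0.032 -0.087] [0.548 0.255 0.159]
1.88 [-0.015 -0.047 -0.078] [0.543 0.239 0.168]
1.6 [-0.022 -0.07  -0.072] [0.536 0.217 0.174]
1.35 [-0.028 -0.09  -0.073] [0.53  0.197 0.173]
1.1 [-0.034 -0.109 -0.079] [0.524 0.177 0.167]
0.85 [-0.039 -0.127 -0.089] [0.519 0.16  0.157]
0.6 [-0.044 -0.142 -0.104] [0.515 0.145 0.142]
0.35 [-0.047 -0.152 -0.122] [0.511 0.135 0.124]
0.15 [-0.048 -0.157 -0.138] [0.51  0.13  0.108]
0.03 [-0.049 -0.159 -0.149] [0.509 0.128 0.098]
```

View pics/d5.png

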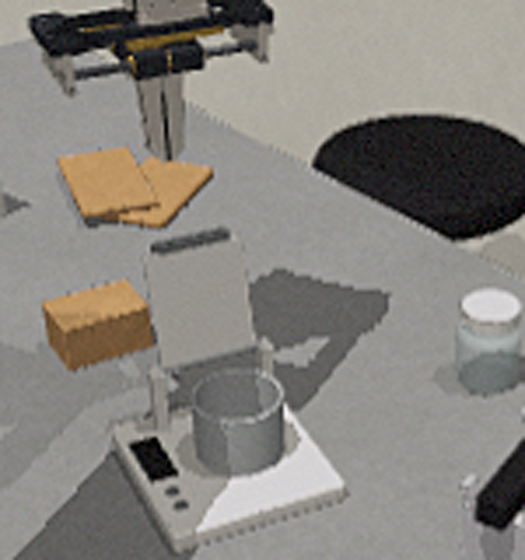

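Closed fingers are behind the lid (tip at crop (165,155), lid's top bar at (190,240)). I descend, then sweep along the arc.

```bash
python3 -m inch '[{"fingers":1,"x":0,"y":0.003,"z":-0.04,"roll":0},{"fingers":1,"x":0,"y":0.003,"z":-0.078,"roll":0},{"fingers":1,"x":-0.005,"y":-0.017,"z":-0.078,"roll":0},{"fingers":1,"x":-0.010,"y":-0.032,"z":-0.078,"roll":0},{"fingers":1,"x":-0.015,"y":-0.047,"z":-0.078,"roll":0}]'
python3 -m inch '[{"fingers":1,"x":-0.004,"y":-0.012,"z":0.003,"roll":0},{"fingers":1,"x":-0.007,"y":-0.023,"z":0.006,"roll":0},{"fingers":1,"x":-0.010,"y":-0.033,"z":0.006,"roll":0},{"fingers":1,"x":-0.013,"y":-0.043,"z":0.005,"roll":0},{"fingers":1,"x":-0.013,"y":-0.043,"z":0.005,"roll":0}]'
python3 -m inch '[{"fingers":1,"x":-0.003,"y":-0.010,"z":-0.003,"roll":0},{"fingers":1,"x":-0.006,"y":-0.019,"z":-0.006,"roll":0},{"fingers":1,"x":-0.0085,"y":-0.028,"z":-0.011,"roll":0},{"fingers":1,"x":-0.011,"y":-0.037,"z":-0.016,"roll":0},{"fingers":1,"x":-0.011,"y":-0.037,"z":-0.016,"roll":0}]'
python3 - <<'E'
from h import *
s=sense();print(s['position'])
im=snapshot("side");cv2.imwrite("pics/d6.png",cv2.resize(im[80:240,170:320],None,fx=3.5,fy=3.5,interpolation=2)[:,:,::-1])
E
```

```text
clock: 14.2
position: [0.5443, 0.24, 0.1735]
tcp_rot: [-0.597, 0.803, -0.0, 0.002]
ft_force: [0.5, 1.3, 0.4]
finger_gap: 0.0002
grasp_force: 0.8
clock: 14.82
position: [0.5307, 0.1974, 0.1756]
tcp_rot: [-0.597, 0.803, -0.0, -0.0]
ft_force: [0.1, -0.5, -0.4]
finger_gap: 0.0001
grasp_force: 0.0
clock: 15.45
position: [0.5196, 0.1603, 0.1593]
tcp_rot: [-0.597, 0.803, 0.0, -0.0]
ft_force: [0.1, 0.1, 0.2]
finger_gap: 0.0004
grasp_force: 0.0
[0.51960482 0.16026852 0.15930555]
```

View pics/d6.png

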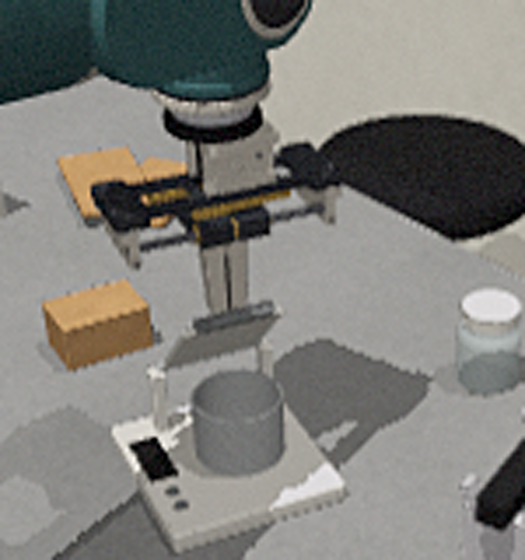

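The lid is following, at about 0.8 rad (bar at crop (235,317), under the fingertips). Continuing the arc.

```bash
python3 -m inch '[{"fingers":1,"x":-0.0025,"y":-0.008,"z":-0.009,"roll":0},{"fingers":1,"x":-0.005,"y":-0.015,"z":-0.017,"roll":0},{"fingers":1,"x":-0.007,"y":-0.020,"z":-0.026,"roll":0},{"fingers":1,"x":-0.009,"y":-0.025,"z":-0.035,"roll":0},{"fingers":1,"x":-0.009,"y":-0.025,"z":-0.035,"roll":0}]'
python3 -m inch '[{"fingers":1,"x":-0.001,"y":-0.003,"z":-0.009,"roll":0},{"fingers":1,"x":-0.001,"y":-0.005,"z":-0.017,"roll":0},{"fingers":1,"x":-0.002,"y":-0.007,"z":-0.022,"roll":0},{"fingers":1,"x":-0.002,"y":-0.007,"z":-0.026,"roll":0},{"fingers":1,"x":-0.002,"y":-0.007,"z":-0.026,"roll":0}]'
```

```text
clock: 16.12
position: [0.5104, 0.1356, 0.1239]
tcp_rot: [-0.597, 0.802, 0.0, -0.001]
ft_force: [0.2, 0.8, -0.7]
finger_gap: 0.0005
grasp_force: 0.0
clock: 16.75
position: [0.5088, 0.129, 0.0985]
tcp_rot: [-0.597, 0.802, 0.0, -0.0]
ft_force: [1.2, 0.5, -0.8]
finger_gap: 0.0005
grasp_force: 0.0
```

```bash
python3 -m inch '[{"fingers":1,"x":0,"y":0,"z":-0.001,"roll":0},{"fingers":1,"x":0,"y":0,"z":-0.002,"roll":0},{"fingers":1,"x":0,"y":0,"z":-0.002,"roll":0}]'
```

```text
clock: 17.12
position: [0.5089, 0.1291, 0.0968]
tcp_rot: [-0.597, 0.802, 0.0, 0.0]
ft_force: [0.4, -0.3, -0.4]
finger_gap: 0.0003
grasp_force: 0.0
```

```bash
python3 -m inch '[{"fingers":1,"x":0,"y":0,"z":-0.001,"roll":0},{"fingers":1,"x":0,"y":0,"z":-0.002,"roll":0},{"fingers":1,"x":0,"y":0,"z":-0.002,"roll":0}]'
python3 -m inch '[{"fingers":1,"x":0,"y":0,"z":-0.001,"roll":0},{"fingers":1,"x":0,"y":0,"z":-0.001,"roll":0}]'
```

```text
clock: 17.5
position: [0.509, 0.129, 0.0952]
tcp_rot: [-0.597, 0.802, -0.0, 0.0]
ft_force: [-2.2, -0.4, 4.4]
finger_gap: 0.0007
grasp_force: 2.5
clock: 17.75
position: [0.5091, 0.129, 0.095]
tcp_rot: [-0.597, 0.802, -0.0, 0.0]
ft_force: [-6.9, -1.6, 13.7]
finger_gap: 0.0005
grasp_force: 7.1
```

Contact stiffened at exactly the computed shut height. I retract and check.

```bash
python3 -m inch '[{"fingers":1,"x":0,"y":0,"z":0.03,"roll":0},{"fingers":1,"x":0,"y":0,"z":0.08,"roll":0},{"fingers":1,"x":0,"y":0.03,"z":0.13,"roll":0},{"fingers":1,"x":0,"y":0.08,"z":0.16,"roll":0},{"fingers":1,"x":0,"y":0.14,"z":0.18,"roll":0}]'
python3 -m inch '[{"fingers":1,"x":0,"y":0.06,"z":0,"roll":0},{"fingers":1,"x":0,"y":0.1,"z":0,"roll":0},{"fingers":1,"x":0,"y":0.1,"z":0,"roll":0},{"fingers":1,"x":0,"y":0.1,"z":0,"roll":0}]'
python3 - <<'E'
from h import *
im=snapshot("side");cv2.imwrite("pics/d7.png",cv2.resize(im[120:290,170:370],None,fx=4,fy=3.5,interpolation=2)[:,:,::-1]);print(sense()['ft_force'])
E
```

```text
clock: 18.38
position: [0.5091, 0.2695, 0.2756]
tcp_rot: [-0.596, 0.803, -0.0, 0.001]
ft_force: [0.6, -0.2, -0.1]
finger_gap: 0.0006
grasp_force: 0.0
clock: 18.88
position: [0.5089, 0.368, 0.2733]
tcp_rot: [-0.597, 0.802, -0.0, -0.0]
ft_force: [0.4, 0.3, -0.7]
finger_gap: 0.0013
grasp_force: 0.0
[-0.77860525  0.00553859 -0.49191584]
```

View pics/d7.png

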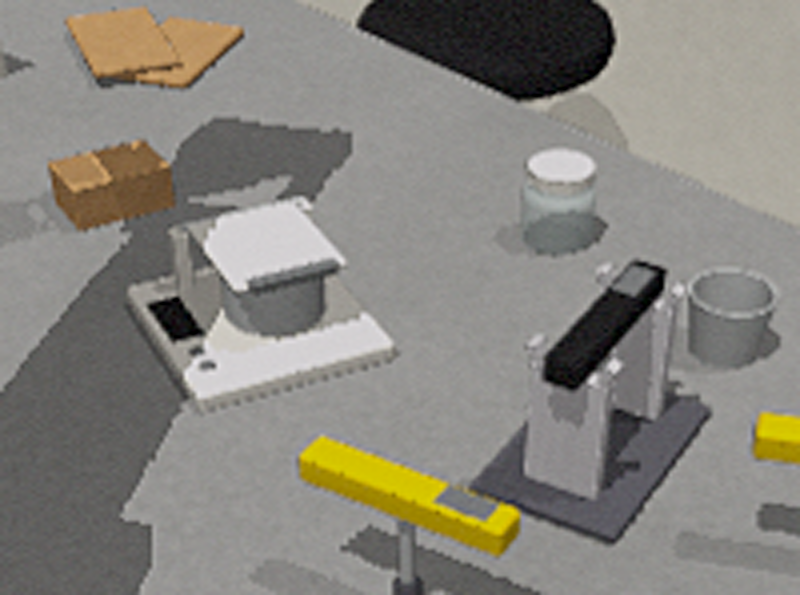

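The lid lies flat on the cup (crop (270,245)), the probe hangs in both forks (605,325), and nothing else has moved.

```bash
python3 -c "from rig import *;print(job_done())"
```

```text
the job is handed in; nothing more can be done
None
```

The blank reading is done: the probe was dipped halfway into the cup for over a second and hung back released in both forks, then the lid was shut; the job is handed in, but no verdict came back.

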